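# Push the empty tip rack through the drop-box flap

### The arm

A 6-joint arm with a two-finger parallel gripper is mounted at the origin on the work surface. World frame = base frame: x ahead of the robot, y to its left, z up, the work surface at z = 0. Lengths are in m, angles in rad, forces in N, time in s.
With the tool pointing down it reaches from about 0.375 to 0.975 m from the base axis. Payload 3.8 kg.
Tool frame: the origin (TCP) lies at the very end of the fingers, on their centre line; the grasp point (between the pads) lies 19 mm behind it; z points along the fingers, y is the direction in which the jaws open and shut (so a half turn about z gives the same grasp; the last joint's range is limited). The gripper opens to 85 mm and grips with 20 to 120 N. Pads are 22 mm wide; open, the fingers measure 114 mm over their backs; the gripper's body (76 mm by 85 mm) begins 54 mm behind the grasp point. The pads swing forward as they close: fully open they stand 13 mm farther back than shut.
Start: joints at [-1.351, 0.264, 1.604, -0, 1.274, -0.037], TCP at [0.171, -0.653, 0.202] pointing down, gripper open.
Joint ranges: [-2.63, 2.63], [-0.94, 2.18], [0.31, 2.57], [-1.31, 4.45], [0, 2.66], [-2.55, 2.55]. Speed limits (rad/s): [2.57, 2.57, 3.14, 3.14, 3.14, 3.14].

### API

Orientations are given as a 3x3 rotation matrix whose columns are the frame's x, y, z axes.
In Python, from bench import ctrl gives the robot as it stands. Calls block until the motion is done:
- ctrl.goto(position, orientation): joint-space move of the TCP to a pose.
- ctrl.movel(position, frame=None, velocity=0.15, force_limit=None): straight line of the TCP; frame=None keeps the orientation; velocity is the mean speed in m/s. With force_limit (N) it stops when the force on the tool has changed by that much, and returns True; else False.
- ctrl.movej(angles): joint-space move.
- ctrl.command_gripper(opening): finger opening in m; the grip force is fixed at half the most; returns when the fingers have stopped.
- ctrl.hold(seconds).
- ctrl.solve_ik(position, orientation): joint angles nearest the present ones, or None.
- ctrl.get_obs(): the state.
- ctrl.read_camera(name): name is "scene" or "side" or "wrist"; returns the picture (480x640x3 uint8, blue, green, red); there is no depth.
- ctrl.get_calibration(name): a dict with "fx", "fy", "cx", "cy" (pixels), "pose" (4x4, takes a point from camera to world coordinates); the wrist camera has in their place "tool_from_camera" (4x4, takes a point from camera to tool coordinates, whose origin is the TCP and whose axes are the flange's). Camera axes: x right, y down, z forward; pixel columns grow to the right and rows downward; lengths in m; the calibration is good to about 2 mm. A picture is of the moment at which its call begins: read the wrist's pose just before it. get_calibration takes no time and is no camera call.
A pose or a line that the arm cannot do raises ctrl.IKError and nothing moves.
- ctrl.close_job(): hands the job in, once; it reports no verdict.
Trained networks look in the newest picture that a camera, given by its name, has taken for a name from the list of things; names that differ only in an ending like _2 or _b are one class to them, and where a whole thing is asked for, a point or a joint stands for the part that bears it (a point fixed in the world has none). Each returns a list of dicts, best first, with "score" (0 to 1); they miss things now and then, are a little off and sometimes report something else, mostly with a low value. They report only what shows in the picture. A call takes as long as a camera call.
- ctrl.outline_of(camera, label): "region" (480x640 bool, what is visible of it) and "location" ([row, column] as shares, 0 to 1, of the picture: columns of its width, rows of its height, amid what is visible of it).
- ctrl.landmark_of(camera, label): "location" ([row, column] as shares, 0 to 1, of the picture: columns of its width, rows of its height: a listed point, or the origin of a listed thing).
The state is a dict: "time_s": time; "joints": joint angles; "joint_velocities": joint speeds; "effort": joint torques, N m; "eef_pos": TCP position; "orientation": TCP orientation; "force": force on the tool from outside, world axes, zero at the start; "wrist_torque": the same for the moment, N m; "gripper_width": finger opening in m.
Only numpy, scipy, OpenCV 4.12 (cv2) and the standard library are available. Lean on these libraries where they do the work, as an engineer would, in place of code of your own. Each camera call takes 0.05 s, during which the arm holds its last target.

### The job

Push the empty tip rack along the steel loading shelf with your fingertips, through the swing flap of the drop box, until it slides away down the chute into the bin, then draw your fingers back so that the flap falls shut behind it. Only push the rack: do not lift, carry or tip it on the shelf. Leave the jar and the beaker on the shelf and the other things on the bench where they are.

Things in the scene. Friction and masses are not known exactly. Their poses are not given: they have to be found in the camera images.
- dropbox: Fixed steel drop box, 586 mm long, 310 wide, 250 high: open loading shelf, then a clear-sided hood. Origin on the bench top straight below the flap opening, on the centre line. +x is the level way a rack is pushed in (roughly to the robot's left), +y left of that, z up. The slippery flat shelf runs from x = -270 to 0 mm, 130 mm above the bench; 14 mm high edges at y = +-155, none at x = -270.
- mouth (a point): Middle of the foot of the flap opening, at shelf height (x = 0, z = 130 mm in the drop box's frame, same axes). The 4 mm upright front panel is 310 mm wide and rises 120 mm above the shelf; its opening is 132 mm wide and 98 mm high from the shelf up. Guide plates 28 mm high run on the shelf from the opening's sides (y = +-66) outward to y = +-101 at x = -71 mm.
- sill_end (a point): End of the level sill inside, 30 mm past the opening on the centre line, at shelf height. From here a slippery chute falls at 41 degrees to the bin floor, 12 mm above the bench, that reaches from x = 160 to the rear wall at x = 310 mm in the drop box's frame. A rack whose centre is pushed past this point tips and slides down by itself.
- flap (a joint): Angle in rad of the top-hung aluminium flap (142 x 98 x 3 mm, 90 g) just behind the opening, hinge line at x = 8, z = 234 mm of the drop box, along its y. 0 = hanging shut; grows as the lower edge is pushed inward (+x), stop at 1.45. Opens inward only, to a light push (under 2 N); falls shut by its own weight in about a second when nothing holds it.
- rack_center (a point): Centre, half-way up, of the empty tip rack that is to go in: low grey plastic box, white top with 24 open dark holes (6 x 4), no lid, 118 mm long (its x), 82 wide (its y), 50 high, about 140 g. It stands flat on the shelf, its +x end towards the flap, turned up to 0.25 rad and up to 25 mm off the drop box's centre line.
- flap_foot (a point): Middle of the flap's lower edge; with the flap shut it hangs 4 mm above shelf height.
- jar: Amber glass jar with a white lid, diameter 44 mm, 44 mm high, standing on the loading shelf beside the lane, about 122 mm from the centre line on one side or the other. Origin at the middle of its underside. Leave it alone.
- beaker: Small open glass beaker, diameter 42 mm, 50 mm high, standing on the loading shelf on the side opposite to the jar, as far from the centre line. Origin at the middle of its underside. Leave it alone.
- full_box: Full, lidded tip box on the bench (a rack like the empty one with tips under a clear lid, 118 x 82 x 86 mm). Origin at the middle of its underside. Leave it alone.
- bottle: Glass reagent bottle with a screw cap, diameter 80 mm, 165 mm high, on the bench. Origin at the middle of its underside. Leave it alone.
- tube_rack: White tube rack with capped tubes, 200 x 75 x 93 mm, on the bench. Origin at the middle of its underside. Leave it alone.
- flask: Conical glass flask, foot diameter 82 mm, 120 mm high, on the bench. Origin at the middle of its underside. Leave it alone.
- pipette: Hand pipette lying on the bench, 270 mm long along its x, 31 mm thick. Origin under it, near its middle. Leave it alone.

How it is judged:
On the way:
1. the rack, standing level and pushed by the fingers, has pushed the flap open and entered the opening (value of joint flap above 0.35 rad and x of rack_center in the frame of dropbox between -0.055 and 0.06 m and angle between rack_center's own z axis and vertical below 0.25 rad and contact force between the fingers and rack above 0.05 N), for 0.05 s.
At the end, for the whole second after the job is handed in: The rack lies at rest down the chute in the drop box's bin (its centre more than 110 mm behind the opening and less than 90 mm above the bench), and the flap hangs shut (below 0.08 rad) (x of rack_center in the frame of dropbox above 0.11 m and z of rack_center in the frame of dropbox below 0.09 m and linear speed of rack below 0.02 m/s and value of joint flap below 0.08 rad); the robot touches nothing.
It fails at once if the rack was lifted off the shelf (its centre more than 20 mm above its standing height) (height (world z) of rack_center above 0.175 m).
It fails at once if the rack was tipped on the shelf (angle between rack_center's own z axis and vertical above 0.35 rad and x of rack_center in the frame of dropbox below -0.02 m).
It fails at once if the jar or the beaker on the shelf was moved by more than 15 mm or tipped (distance of any of jar, beaker from where it was at the start of the episode above 0.015 m or angle between any of jar, beaker's own z axis and vertical above 0.3 rad).
It fails at once if another thing on the bench was moved by more than 20 mm (distance of any of full_box, bottle, tube_rack, flask, pipette from where it was at the start of the episode above 0.02 m).
It also fails if it takes over 38 s, if anything falls off the work surface, if the arm or the gripper's body presses on something with over 40 N, if the wrist force passes 120 N, or if a joint passes its speed limit or range.

## Working session

There is one attempt and no reset: what is moved stays moved. The work goes in short steps, each a Python script; the robot and the scene stay as the last script left them, time stands still between calls to the robot, and variables do not carry over. Pictures are saved under pics/ and viewed, and the job is handed in when it is done.

```bash
mkdir -p pics; ls; python3 - <<'E'
from bench import ctrl
import cv2
for n in ("scene","side","wrist"):
    im=ctrl.read_camera(n); cv2.imwrite(f"pics/{n}0.png",im)
    c=ctrl.get_calibration(n); print(n,c)
    if n!="wrist":
        for l in ("mouth","sill_end","rack_center","flap_foot","dropbox","jar","beaker"):
            r=ctrl.landmark_of(n,l)
            print(l,[(round(x["score"],2),round(x["location"][1]*640,1),round(x["location"][0]*480,1)) for x in r[:2]])
o=ctrl.get_obs();print(o)
E
```

```text
pics
scene {'fx': 547.9831155272021, 'fy': 547.9831155272021, 'cx': 317.05162463858187, 'cy': 242.29550234717289, 'pose': array([[ 0.28326615,  0.75913597, -0.58606559,  1.56044161],
       [ 0.95900352, -0.2296396 ,  0.16606596, -0.2829133 ],
       [-0.00851722, -0.60907983, -0.79306319,  1.51503285],
       [ 0.        ,  0.        ,  0.        ,  1.        ]])}
mouth [(0.59, 335.7, 241.7), (0.48, 296.7, 245.3)]
sill_end [(0.69, 342.8, 236.8)]
rack_center [(0.83, 292.9, 244.9)]
flap_foot [(0.84, 340.4, 236.5), (0.74, 333.0, 241.9)]
dropbox [(0.72, 333.2, 263.5)]
jar [(0.77, 287.7, 222.1), (0.54, 295.7, 247.4)]
beaker [(0.62, 317.7, 283.7)]
side {'fx': 476.4320903750749, 'fy': 476.4320903750749, 'cx': 320.0069846680132, 'cy': 235.20755455613175, 'pose': array([[-0.75603469,  0.53396571, -0.37853952,  1.03559813],
       [ 0.65441895,  0.60593829, -0.45229928,  0.59331336],
       [-0.01214072, -0.58967738, -0.80754764,  1.18227081],
       [ 0.        ,  0.        ,  0.        ,  1.        ]])}
mouth [(0.63, 338.6, 250.7)]
sill_end []
rack_center [(0.6, 297.0, 216.0), (0.42, 236.4,
[... 682 characters left out ...]

        1.27374676e+00, -3.68782564e-02]), 'joint_velocities': array([-0.00136145, -0.00105033,  0.00036678,  0.00023008, -0.00144647,
       -0.00019858]), 'effort': array([-1.52552384e-03, -5.15022933e+01, -3.67721021e+01, -3.33625530e-04,
        7.36794282e-04, -6.68848188e-06]), 'eef_pos': array([ 0.17143705, -0.65285325,  0.20222354]), 'orientation': array([[ 9.67216044e-01,  2.53954964e-01,  1.64306566e-05],
       [ 2.53954964e-01, -9.67216044e-01, -1.02769712e-05],
       [ 1.32821068e-05,  1.41126982e-05, -1.00000000e+00]]), 'force': array([-0.26064264, -0.16136167,  0.21272673]), 'wrist_torque': array([ 0.02106352, -0.00584198, -0.03227908]), 'gripper_width': 0.08555413413037193}
```

View pics/scene0.png

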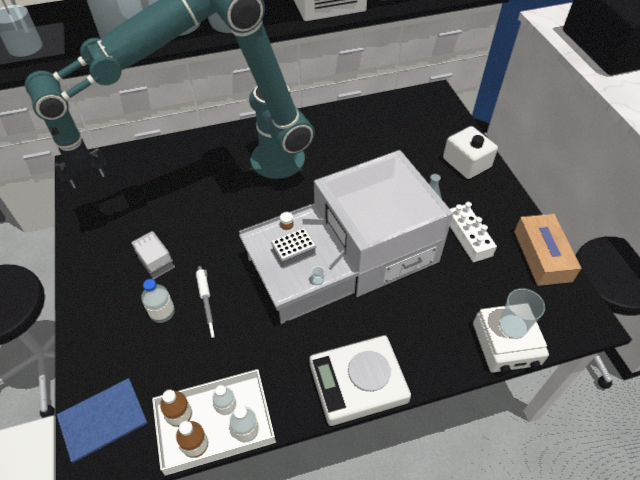

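View pics/side0.png

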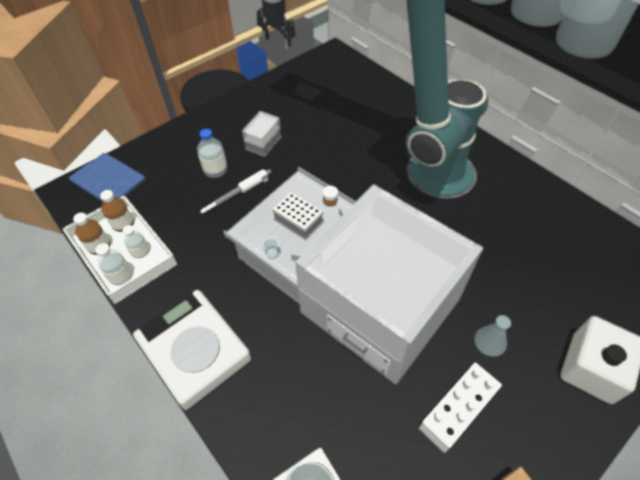

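View pics/wrist0.png

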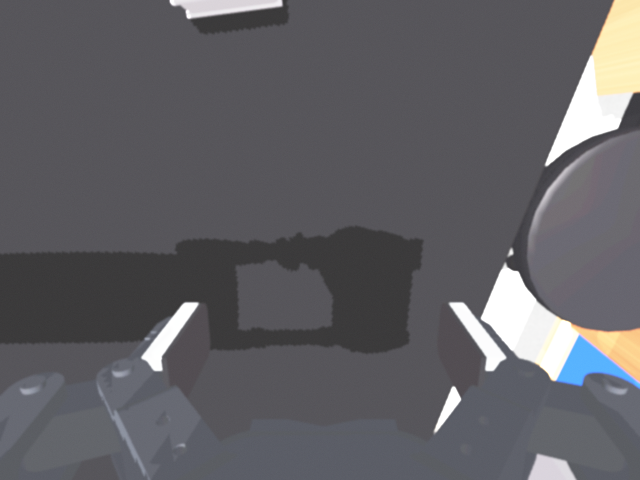

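```bash
python3 - <<'E'
import cv2
a=cv2.imread("pics/scene0.png")[145:325,230:460]; cv2.imwrite("pics/sc_zoom.png",cv2.resize(a,None,fx=3.4,fy=3.3,interpolation=cv2.INTER_CUBIC))
a=cv2.imread("pics/side0.png")[160:390,215:490]; cv2.imwrite("pics/si_zoom.png",cv2.resize(a,None,fx=2.6,fy=2.6,interpolation=cv2.INTER_CUBIC))
E
```

```text
(no output)
```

View pics/sc_zoom.png

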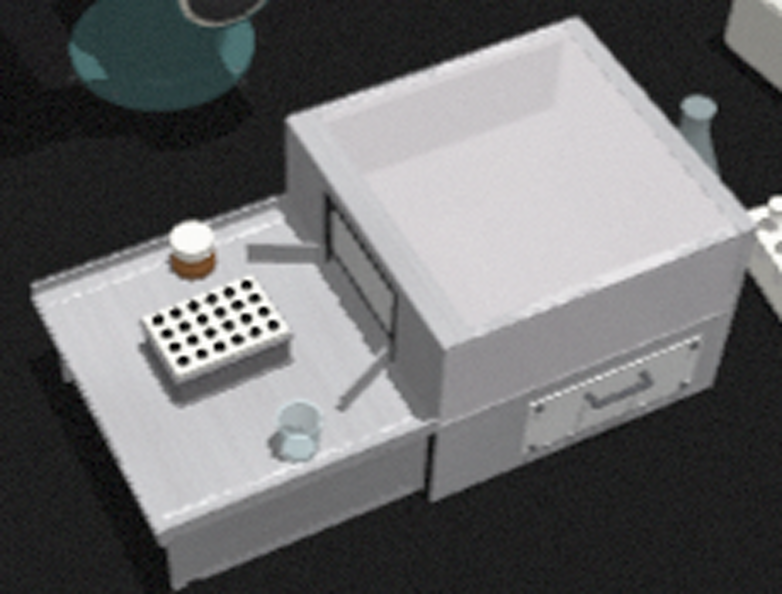

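View pics/si_zoom.png

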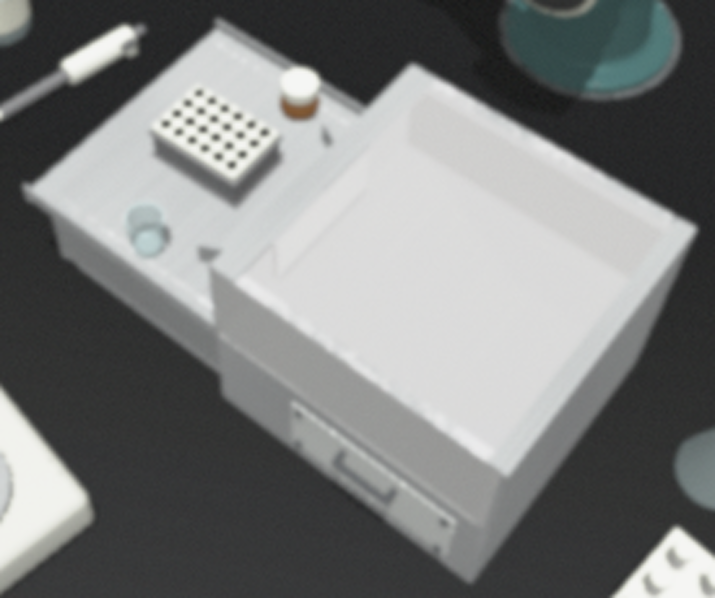

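```bash
cat > fit.py <<'E'
import numpy as np
from scipy.optimize import least_squares
from bench import ctrl
C={n:ctrl.get_calibration(n) for n in("scene","side")}
def proj(n,P):
    c=C[n];T=np.linalg.inv(c["pose"]);q=P@T[:3,:3].T+T[:3,3]
    return np.c_[c["fx"]*q[:,0]/q[:,2]+c["cx"],c["fy"]*q[:,1]/q[:,2]+c["cy"]]
def fit(obs,p0):
    def res(p):
        r=[]
        c,s=np.cos(p[2]),np.sin(p[2])
        for n,pts in obs.items():
            pts=np.array(pts);L=pts[:,:3];W=np.c_[p[0]+c*L[:,0]-s*L[:,1],p[1]+s*L[:,0]+c*L[:,1],L[:,2]]
            r.append((proj(n,W)-pts[:,3:]).ravel())
        return np.concatenate(r)
    s=least_squares(res,p0,loss="soft_l1"); return s.x,res(s.x).reshape(-1,2).round(1)
def z1(L,u,v): return [*L,230+u/3.4-.3,145+v/3.3-.3]
def z2(L,u,v): return [*L,215+u/2.6-.3,160+v/2.6-.3]
K=[(-.27,.155,.144),(-.27,-.155,.144),(0,.155,.25),(0,-.155,.25),(.316,.155,.25),(.316,-.155,.25)]
box={"scene":[z1(k,*q) for k,q in zip(K,[(33,288),(163,528),(288,120),(446,348),(577,18),(750,228)])],
"side":[z2(k,*q) for k,q in zip(K,[(218,22),(28,188),(412,66),(213,268),(695,230),(508,470)])]}
R=[(-.059,.041,.18),(-.059,-.041,.18),(.059,-.041,.18),(.059,.041,.18)]
rack={"scene":[z1(k,*q) for k,q in zip(R,[(145,322),(180,380),(291,325),(252,280)])],
"side":[z2(k,*q) for k,q in zip(R,[(198,85),(152,130),(234,182),(280,133)])]}
if __name__=="__main__":
    for sel in (("scene","side"),("scene",),("side",)):
        b,rb=fit({k:box[k] for k in sel},[.55,.2,1.5]); r,rr=fit({k:rack[k] for k in sel},[.55,0,1.5])
        c,s=np.cos(b[2]),np.sin(b[2]);d=r[:2]-b[:2]
        print(sel,"box",b.round(4),"rack",r.round(4),"rel",(c*d[0]+s*d[1]).round(4),(-s*d[0]+c*d[1]).round(4),(r[2]-b[2]).round(3))
        print(rb.tolist(),rr.tolist())
E
python3 fit.py
```

```text
('scene', 'side') box [0.5391 0.0682 1.7389] rack [ 0.5568 -0.0726  1.7849] rel -0.1417 0.0061 0.046
[[-0.7, -0.8], [-0.4, 1.3], [-0.5, -0.2], [0.1, 0.7], [-0.3, 0.1], [2.3, -0.3], [-0.2, -1.1], [-1.9, -0.8], [0.9, 0.2], [-0.5, -0.2], [1.0, -0.4], [0.8, 2.9]] [[-1.6, -0.9], [-0.0, 0.5], [1.8, 1.9], [0.8, -2.6], [-1.0, -1.2], [-2.3, -0.2], [0.5, 0.5], [1.4, -0.2]]
('scene',) box [0.5383 0.0688 1.7377] rack [ 0.5559 -0.0735  1.8128] rel -0.1433 0.0062 0.075
[[-0.6, -1.1], [-0.3, 0.9], [-0.3, -0.4], [0.2, 0.4], [-0.1, -0.1], [2.4, -0.4]] [[-2.1, -0.5], [0.2, 0.6], [1.5, 1.2], [-0.2, -3.0]]
('side',) box [0.5394 0.0677 1.7395] rack [ 0.5566 -0.0716  1.7693] rel -0.1403 0.0064 0.03
[[-0.5, -1.1], [-2.1, -0.8], [0.7, 0.1], [-0.7, -0.2], [0.7, -0.5], [0.6, 2.8]] [[-0.3, -1.1], [-2.0, -0.3], [0.3, 0.8], [1.6, 0.3]]
```

```bash
cat > h.py <<'E'
import numpy as np
from bench import ctrl
B=np.array([.5391,.0682]);A=1.739
ex=np.array([np.cos(A),np.sin(A),0]);ey=np.array([-np.sin(A),np.cos(A),0]);ez=np.array([0,0,1.])
def W(x,y,z): return np.array([*B,0])+x*ex+y*ey+z*ez
def Rt(deg,sgn=1):
    t=np.radians(deg);z=np.sin(t)*ex-np.cos(t)*ez;x=sgn*(np.cos(t)*ex+np.sin(t)*ez);return np.c_[x,np.cross(z,x),z]
E
python3 - <<'E'
from h import *
for o in ("jar","beaker","full_box","bottle","pipette"):
    pass
np.set_printoptions(precision=3,suppress=True)
for sg in(1,-1):
  for t in (0,20,30,40,50):
    for p in ((-.235,.006,.35),(-.235,.006,.148),(-.1,.006,.148),(.01,.006,.148)):
        print(sg,t,p,ctrl.solve_ik(W(*p),Rt(t,sg)))
E
```

```text
1 0 (-0.235, 0.006, 0.35) [-0.322  0.059  1.573 -0.     1.509 -0.49 ]
1 0 (-0.235, 0.006, 0.148) [-0.322  0.155  1.837 -0.     1.149 -0.49 ]
1 0 (-0.1, 0.006, 0.148) [-0.102  0.071  1.93  -0.     1.14  -0.27 ]
1 0 (0.01, 0.006, 0.148) [ 0.098  0.045  1.958 -0.     1.138 -0.071]
1 20 (-0.235, 0.006, 0.35) [-0.494  0.191  1.466  0.275  1.699 -0.656]
1 20 (-0.235, 0.006, 0.148) [-0.494  0.294  1.712  0.279  1.364 -0.751]
1 20 (-0.1, 0.006, 0.148) [-0.312  0.17   1.864  0.321  1.288 -0.599]
1 20 (0.01, 0.006, 0.148) [-0.135  0.1    1.943  0.354  1.227 -0.445]
1 30 (-0.235, 0.006, 0.35) [-0.561  0.269  1.422  0.393  1.8   -0.707]
1 30 (-0.235, 0.006, 0.148) [-0.561  0.382  1.648  0.384  1.485 -0.836]
1 30 (-0.1, 0.006, 0.148) [-0.398  0.246  1.827  0.444  1.387 -0.719]
1 30 (0.01, 0.006, 0.148) [-0.234  0.162  1.93   0.497  1.307 -0.597]
1 40 (-0.235, 0.006, 0.35) [-0.616  0.349  1.387  0.502  1.899 -0.741]
1 40 (-0.235, 0.006, 0.148) [-0.616  0.478  1.587  0.473  1.607 -0.897]
1 40 (-0.1, 0.006, 0.148) [-0.467  0.334  1.79   0.545  1.493 -0.814]
1 40 (0.01, 0.006, 0.148) [-0.317  0.24   
[... 846 characters left out ...]
006, 0.148) [-0.398  0.246  1.827  0.444  1.387  2.422]
-1 30 (0.01, 0.006, 0.148) [-0.234  0.162  1.93   0.497  1.307  2.544]
-1 40 (-0.235, 0.006, 0.35) [-0.616  0.349  1.387  0.502  1.899  2.401]
-1 40 (-0.235, 0.006, 0.148) [-0.616  0.478  1.587  0.473  1.607  2.244]
-1 40 (-0.1, 0.006, 0.148) [-0.467  0.334  1.79   0.545  1.493  2.328]
-1 40 (0.01, 0.006, 0.148) [-0.317  0.24   1.913  0.615  1.399  2.418]
-1 50 (-0.235, 0.006, 0.35) [-0.659  0.43   1.36   0.605  1.993  2.381]
-1 50 (-0.235, 0.006, 0.148) [-0.659  0.578  1.529  0.553  1.728  2.201]
-1 50 (-0.1, 0.006, 0.148) [-0.523  0.431  1.753  0.632  1.6    2.253]
-1 50 (0.01, 0.006, 0.148) [-0.384  0.332  1.893  0.713  1.499  2.315]
```

```bash
python3 - <<'E'
from h import *
import cv2
ctrl.movel([.171,-.653,.36],velocity=.2)
ctrl.command_gripper(.04)
ctrl.goto(W(-.24,.005,.30),Rt(40))
o=ctrl.get_obs();print(o["time_s"],o["eef_pos"],o["gripper_width"],W(-.24,.005,.30))
for n in("wrist","scene"): cv2.imwrite(f"pics/{n}1.png",ctrl.read_camera(n))
# project predicted rack corners in the wrist picture
T=np.eye(4);T[:3,:3]=o["orientation"];T[:3,3]=o["eef_pos"]
c=ctrl.get_calibration("wrist");M=np.linalg.inv(T@c["tool_from_camera"])
im=cv2.imread("pics/wrist1.png")
def pr(P):
    q=M[:3,:3]@P+M[:3,3];return (int(c["fx"]*q[0]/q[2]+c["cx"]),int(c["fy"]*q[1]/q[2]+c["cy"]))
a=1.785
for u,v in((-.059,.041),(-.059,-.041),(.059,-.041),(.059,.041)):
    P=np.array([.5568+u*np.cos(a)-v*np.sin(a),-.0726+u*np.sin(a)+v*np.cos(a),.18]);cv2.circle(im,pr(P),4,(0,0,255),2)
for q in((0,.066,.13),(0,-.066,.13),(0,.066,.228),(0,-.066,.228),(-.27,.155,.144),(-.27,-.155,.144)): cv2.circle(im,pr(W(*q)),4,(0,255,0),2)
cv2.imwrite("pics/wrist1m.png",im)
E
```

```text
4.5 [ 0.57413164 -0.1703289   0.30030247] 0.04011405519851758 [ 0.57434936 -0.16924996  0.3       ]
```

View pics/wrist1m.png

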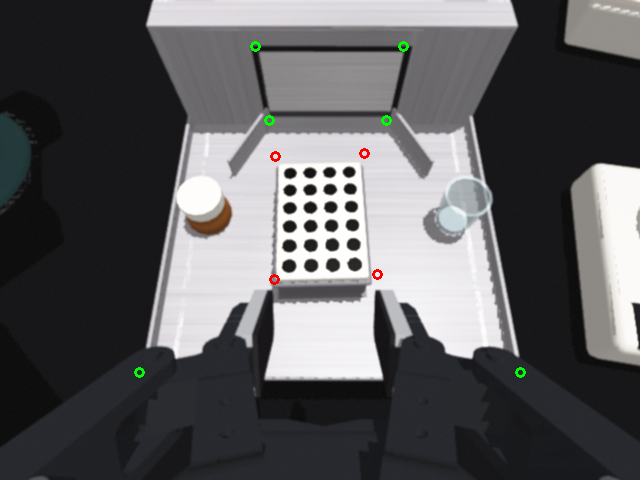

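View pics/scene1.png

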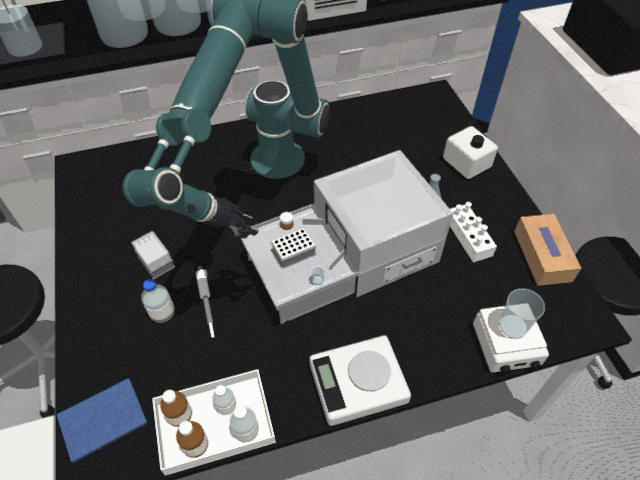

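```bash
python3 - <<'E'
from h import *
import cv2
y=.005
print(ctrl.movel(W(-.24,y,.146),velocity=.12,force_limit=10))
o=ctrl.get_obs();print(o["time_s"],o["eef_pos"],W(-.24,y,.146),o["force"])
print(ctrl.movel(W(-.15,y,.146),velocity=.06,force_limit=12))
o=ctrl.get_obs();print(o["time_s"],o["eef_pos"],W(-.15,y,.146),o["force"])
for n in("wrist","scene","side"): cv2.imwrite(f"pics/{n}2.png",ctrl.read_camera(n))
E
```

```text
False
6.0333 [ 0.5749826  -0.16961605  0.14703362] [ 0.57434936 -0.16924996  0.146     ] [ 0.29078069 -0.32779953  0.78415   ]
False
7.6833 [ 0.55937673 -0.08072805  0.14601471] [ 0.55928231 -0.08052012  0.146     ] [-0.17293096 -0.05247942  0.21026895]
```

View pics/wrist2.png

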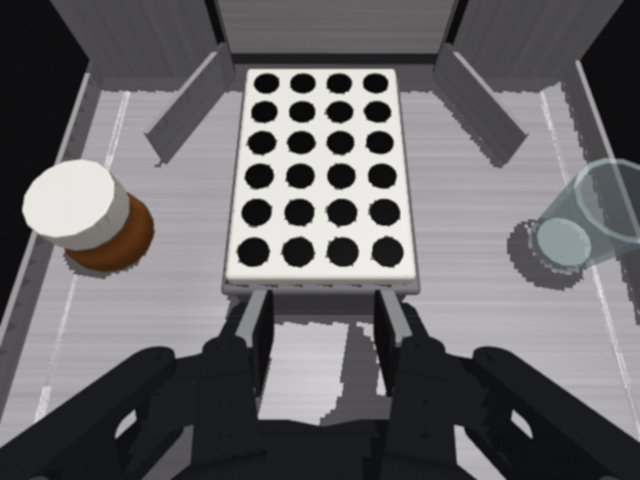

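View pics/side2.png

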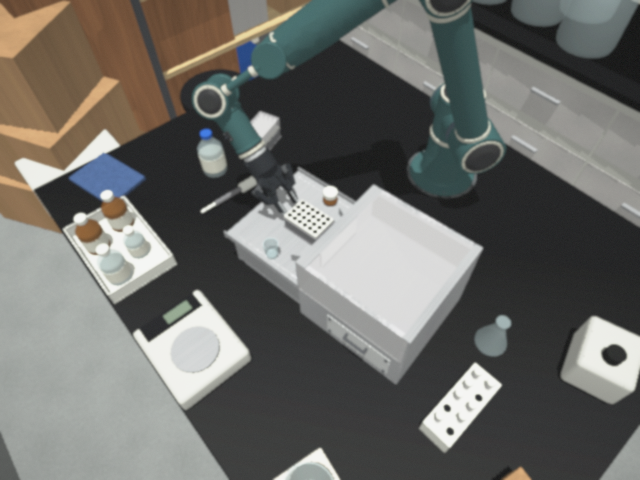

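The rack has squared up against the fingertips and points straight at the flap (its top runs from row 70 to 280, about columns 230–415). The jar and beaker are untouched. I'll keep pushing.

```bash
python3 - <<'E'
from h import *
import cv2
y=.004
for x in(-.1,-.06):
    print(ctrl.movel(W(x,y,.146),velocity=.05,force_limit=12))
    o=ctrl.get_obs();print(o["time_s"],o["eef_pos"],W(x,y,.146),o["force"])
for n in("wrist","scene"): cv2.imwrite(f"pics/{n}3.png",ctrl.read_camera(n))
E
```

```text
False
8.9833 [ 0.55203775 -0.03122175  0.14609429] [ 0.55189762 -0.03105835  0.146     ] [-0.19701095  0.03711052 -0.14183933]
False
9.9333 [0.54517691 0.00852753 0.14606793] [0.54520115 0.00837713 0.146     ] [-0.17298857  0.38301471  0.07553677]
```

View pics/wrist3.png

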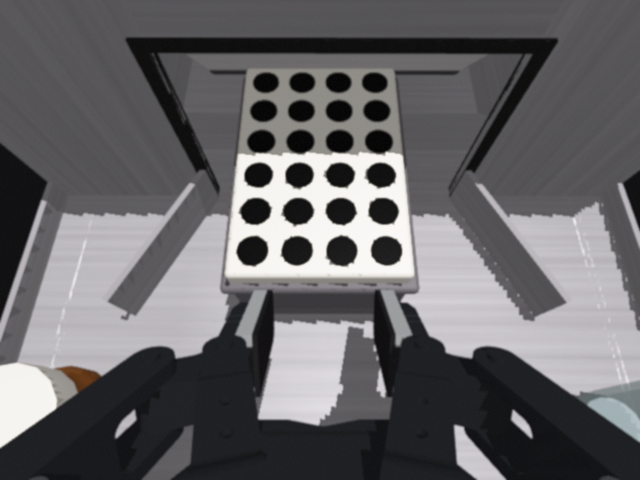

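View pics/scene3.png

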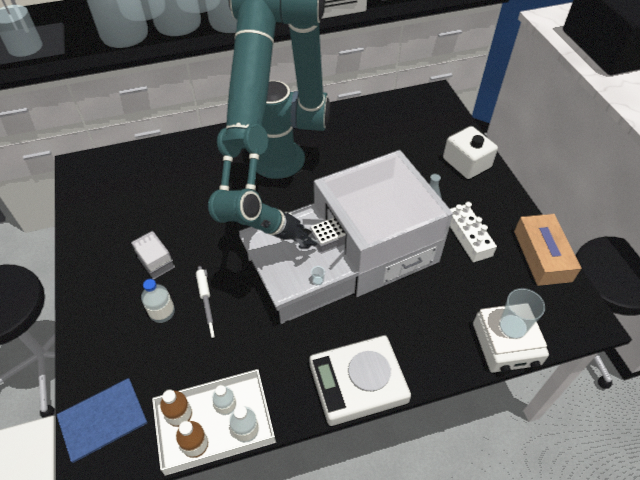

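The rack is halfway through the opening and centred, and the flap is held up. I'll push on past the sill.

```bash
python3 - <<'E'
from h import *
import cv2
y=.003
for x in(-.03,-.005):
    print(ctrl.movel(W(x,y,.146),velocity=.05,force_limit=12))
    o=ctrl.get_obs();print(o["time_s"],o["eef_pos"],W(x,y,.146),o["force"])
    cv2.imwrite(f"pics/wrist4_{x}.png",ctrl.read_camera("wrist"))
E
python3 -c "
import cv2,numpy as np
cv2.imwrite('pics/w4.png',cv2.resize(np.hstack([cv2.imread('pics/wrist4_-0.03.png'),cv2.imread('pics/wrist4_-0.005.png')]),(800,300)))"
```

```text
False
10.7833 [0.54099717 0.03846949 0.14601898] [0.54116469 0.03812115 0.146     ] [-0.65765161  0.70290997 -0.04227592]
False
11.4833 [0.53680503 0.06308072 0.14594162] [0.5369794  0.06276833 0.146     ] [ 0.0927255  0.142577  -0.0886795]
```

View pics/w4.png

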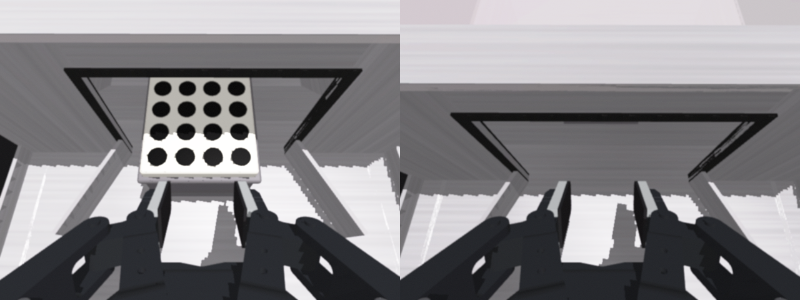

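The rack has gone down the chute. I'll draw back, lift clear and check.

```bash
python3 - <<'E'
from h import *
import cv2
ctrl.movel(W(-.20,.003,.146),velocity=.12,force_limit=12)
ctrl.movel(W(-.24,.003,.30),velocity=.15)
ctrl.hold(1.0)
o=ctrl.get_obs();print(o["time_s"],o["eef_pos"],o["force"])
for n in("wrist","scene","side"): cv2.imwrite(f"pics/{n}5.png",ctrl.read_camera(n))
for n in ("scene","side"):
    for l in("rack_center","flap_foot","jar","beaker"):
        r=ctrl.landmark_of(n,l);print(n,l,[(round(x["score"],2),round(x["location"][1]*640,1),round(x["location"][0]*480,1)) for x in r[:2]])
from fit import proj
for n in("scene","side"): print(n,"pred rack bin",proj(n,np.array([W(.2,0,.05)])),"flap foot shut",proj(n,np.array([W(.008,0,.134)])))
a=[cv2.imread(f"pics/{n}5.png") for n in("wrist","scene")]
cv2.imwrite("pics/w5.png",cv2.resize(np.hstack([a[0],cv2.resize(a[1][120:360,220:540],(640,480))]),(800,300)))
E
```

```text
15.5167 [ 0.57633169 -0.16889776  0.3000003 ] [-0.50933238 -0.05777283  0.49537118]
scene rack_center [(0.36, 287.1, 222.4)]
scene flap_foot [(0.58, 341.9, 236.7)]
scene jar [(0.49, 285.5, 225.1)]
scene beaker [(0.76, 316.4, 284.9)]
side rack_center []
side flap_foot []
side jar [(0.72, 328.5, 201.0)]
side beaker [(0.66, 275.6, 252.0)]
scene pred rack bin [[387.19126312 232.23790464]] flap foot shut [[337.77936178 236.78658932]]
side pred rack bin [[395.36633364 305.34418573]] flap foot shut [[339.01531626 249.8153992 ]]
```

View pics/w5.png

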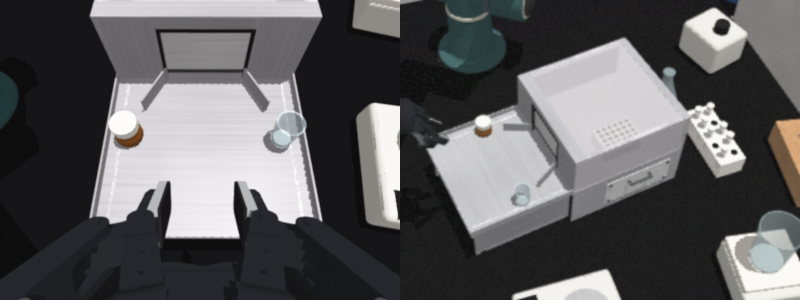

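View pics/side5.png

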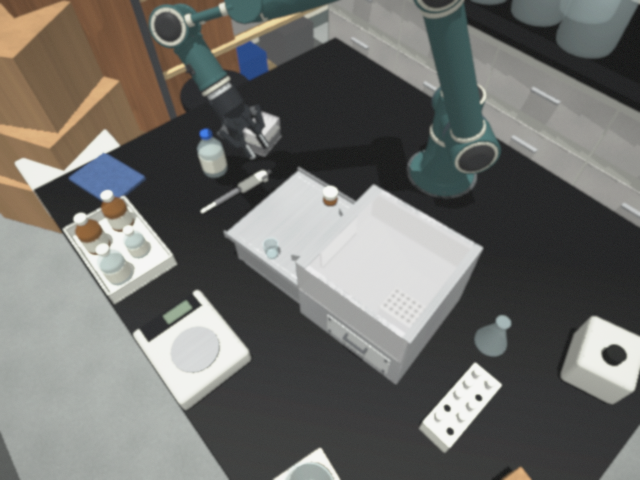

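Both fixed views show the rack's hole pattern lying flat in the bin: about (392, 226) in scene and (402, 307) in side, where I expect a rack at x ≈ 0.2 m. The flap hangs flat in the opening, and the jar and beaker haven't moved.

```bash
python3 - <<'E'
from bench import ctrl
print(ctrl.close_job()); print(ctrl.get_obs()["time_s"])
E
```

```text
the job is handed in; nothing more can be done
None
the job is handed in; nothing more can be done
```

The empty tip rack is down the chute in the bin, the flap has fallen shut behind it, and I handed the job in. The arm had used about 16 s of the 38 s.

**How it went:** I found the drop box and rack from marked corners in the scene and side pictures. I then pushed the rack level along the shelf with the tool tilted 40° and the fingers 40 mm apart. The rack opened the flap and slid away once its centre passed the sill. I then drew the fingers back and lifted clear of the shelf.

**Last checks:**
- **Rack:** both fixed cameras show it lying flat in the bin, about where I expect a rack at x ≈ 0.2 m. This rests on the pictures and a projected position. I took only one set of pictures after it settled, so I did not measure that it was at rest.
- **Flap:** it looks flat and shut in the wrist picture, and its foot was detected within about 4 pixels of the shut position in the scene picture.
- **Jar and beaker:** detected within about 3 pixels of where they started.
- **Other things on the bench:** nothing looks moved in the pictures, but I did not measure them.
- **Forces:** the wrist force read under 1 N each time I checked it, and none of the force limits set on the pushing moves was reached.

**Disagreements:** after the drop, the rack detector gave only a low-score hit (0.36) in the scene picture, which fell on the jar, and none in the side picture. The flap foot was not detected in the side picture. Before the push, the rack's top looked slightly smaller in the wrist picture than my fit predicted, by a few millimetres, which did not affect the push.

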